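# Turn the finished stone's marker over to green

## Robot

A 6-joint arm with a two-finger parallel gripper is mounted at the origin on a cart in front of the work surface, level with it; the furniture and walls round the work are solid. World frame = base frame: x ahead of the robot, y to its left, z up, the work surface at z = 0. Lengths are in m, angles in rad, forces in N, time in s.
With the tool pointing down it reaches from about 0.35 to 0.775 m from the base axis. Payload 7.3 kg.
Tool frame: the origin (TCP) lies on the mounting face of the last link; the fingertips stand 178 mm ahead of it and the grasp point (between the pads) lies 159 mm ahead of it (robot.tcp_to_tips is the distance from the TCP to the fingertips, in m); z points along the fingers, y is the direction in which the jaws open and shut (so a half turn about z gives the same grasp; the last joint's range is limited). The gripper opens to 92 mm and grips with 3 to 60 N. Pads are 19 mm wide; open, the fingers measure 130 mm over their backs; the gripper's body (75 mm by 190 mm) begins 47 mm behind the grasp point.
Start: joints at [-1.28, 0.342, 1.524, -0, 1.275, -0.146], TCP at [0.222, -0.476, 0.405] pointing down, gripper open.
Joint ranges: [-2.53, 2.53], [-0.77, 2.02], [0.04, 2.7], [-1, 4.14], [0.28, 2.66], [-3.11, 3.11]. Speed limits (rad/s): [2.57, 2.57, 3.14, 3.14, 3.14, 3.14].

## Interface

Orientations are given as [roll, pitch, yaw] about the fixed x, y, z axes, in that order (R = Rz(yaw) Ry(pitch) Rx(roll)).
In Python, from cell import robot, viewer gives the robot as it stands.
- The arm moves only by the shell command python3 -m creep 'ROWS' [OPENING] [FORCE]. ROWS is JSON, a list that holds one entry, the list of rows, each a list of 6 numbers: the shift along the world's x, y, z in mm, then the turn, a rotation vector about the world's x, y, z in degrees. A call has 1 to 5 rows; each row shifts and turns the pose as measured when the row begins; what a row does not reach is not made up. A row lasts 1/12 s, in which the tool goes at most 41.7 mm and 7.16 degrees, less where a joint would pass 70% of its speed; a pose out of reach is approached as far as the arm can. A call with a gripper value outside its range is refused whole. OPENING is the closure, from -1 (fully open) to 1 (shut), set as the call begins (- or left out, the last holds). The fingers move at their own pace and stop on an object; FORCE is the grip in N (left out, the last holds). Time passes only in rows, so rows that do not move let the fingers close. It gives the time, the measured TCP pose, the force and the opening at its end, in the units of the state.
- robot.observe(): the state, without advancing time (a new reading comes with each control period).
- viewer.read_camera(name): name is "scene" or "top" or "wrist"; returns the picture (420x560x3 uint8, blue, green, red); there is no depth.
- viewer.camera_model(name): a dict with "fx", "fy", "cx", "cy" (pixels), "pose" (4x4, takes a point from camera to world coordinates); the wrist camera has in their place "mount" (4x4, takes a point from camera to tool coordinates, whose origin is the TCP and whose axes are the flange's). Camera axes: x right, y up, looking along -z (the intrinsics and any distortion apply to the point x, -y, -z); pixel columns grow to the right and rows downward; lengths in m; the calibration is good to about 2 mm. A picture is of the moment at which its call begins: read the wrist's pose just before it. camera_model takes no time and is no camera call.
- robot.hand_in(): hands the job in, once; it reports no verdict.
The state is a dict: "time": time; "qpos": joint angles; "qvel": joint speeds; "joint_efforts": joint torques, N m; "tool_pos": TCP position; "tool_rot": TCP orientation; "contact_force": force on the tool from outside, world axes, zero at the start; "torque": the same for the moment, N m; "opening": finger opening in m.
Only numpy, scipy, OpenCV 4.12 (cv2) and the standard library are available. Lean on these libraries where they do the work, as an engineer would, in place of code of your own. Each camera call takes 0.05 s, during which the arm holds its last target. There are 200 camera calls.

## Task

The polished agate egg is finished, so turn over the marker on its stand: push the hinged plate with your fingertips right over its pivot, without pinching it, until it lies fully down on the other side with the green face up. Leave the rough lump's marker on red, do not touch either stone, and push gently enough that both stands stay standing where they are.

Things in the scene. Friction and masses are not known exactly. Their poses are not given: they have to be found in the camera images.
- egg_stand: Loose grey steel stand, 0.9 kg, with the polished egg and its marker. Base plate 160 (x) x 190 (y) mm, top 10 mm above the table; origin at the centre of its underside, z up, x roughly away from the robot, y left. Four pillars 55 mm tall, at y +-64 mm and 18 mm either side of the hinge point in x, carry the marker plate at either end of its travel.
- egg_dish (a point): Centre of the floor of the black dish fixed on egg_stand in which the stone lies: 46 mm from the stand's origin towards +x, 13 mm above the table. The dish is 58 (x) x 100 (y) mm outside, its rim 19 mm above the table.
- egg_hinge (a point): Middle of the marker's hinge line on egg_stand: 35 mm from the stand's origin towards -x, 58 mm above the table; axes as the stand's, the hinge runs along x. Two aluminium cheeks hold it: inner faces 33 mm either side of this point, each 6 mm thick, 18 mm wide in y, tops 65 mm above the table.
- egg_flag (a joint): Marker angle (rad) on egg_stand. 0: plate lies level on the +y side of the hinge, red face (white bar) up, tail on the -y side; pi/2: upright; pi: level on the -y side, green face (white disc) up; stops at both ends. Starts at 0 to 0.15. The hinge is stiff (0.025 N m, more than the plate's weight): the marker stays where it is left.
- egg_tail (a point): Middle of the outer end of the marker's black ribbed tail: 40 mm wide (along the hinge), 4 mm thick, reaching 42 mm from the hinge line opposite the plate. Pressing it down raises the plate: a 20 mm deep fingertip centred 28 mm out, going down to 31 mm below the hinge line, leaves the plate 55 to 70 degrees up. Axes: x along the hinge, y towards the plate, z out of the red face.
- egg_edge (a point): Middle of the free edge of the marker's coloured plate, in mid thickness, 76 mm from the hinge line. The plate is 56 mm wide (along the hinge), 4 mm thick and begins 6 mm from the hinge line. Axes: x along the hinge, y away from the hinge, z out of the red face.
- lump_stand: Loose grey steel stand, 0.9 kg, with the rough lump and its marker. Base plate 160 (x) x 190 (y) mm, top 10 mm above the table; origin at the centre of its underside, z up, x roughly away from the robot, y left. Four pillars 55 mm tall, at y +-64 mm and 18 mm either side of the hinge point in x, carry the marker plate at either end of its travel.
- lump_hinge (a point): Middle of the marker's hinge line on lump_stand: 35 mm from the stand's origin towards -x, 58 mm above the table; axes as the stand's, the hinge runs along x. Two aluminium cheeks hold it: inner faces 33 mm either side of this point, each 6 mm thick, 18 mm wide in y, tops 65 mm above the table.
- lump_flag (a joint): Marker angle (rad) on lump_stand. 0: plate lies level on the +y side of the hinge, red face (white bar) up, tail on the -y side; pi/2: upright; pi: level on the -y side, green face (white disc) up; stops at both ends. Starts at 0 to 0.15. The hinge is stiff (0.025 N m, more than the plate's weight): the marker stays where it is left.
- egg: Polished agate egg with brown and cream bands, 24 x 58 x 21 mm, loose in the dish of egg_stand; origin at the centre of its underside. Finished stone.
- lump: Rough golden-brown lump of stone, 29 x 31 x 22 mm, loose in the dish of lump_stand; origin at the centre of its underside. Unfinished stone.
Things that resemble listed ones, but are neither listed nor needed, are in the scene too. Leave any blue or turquoise look-alike of the egg alone.

How it is judged:
At the end, for the whole second after the job is handed in: The egg's marker lies green face up within about 0.12 rad (7 degrees) of its stop and is still; the lump's marker is still within 0.3 rad of lying red face up; both stands stand level within 40 mm of where they were, and each stone is in its dish (value of joint egg_flag above 3.02 rad and velocity of joint egg_flag below 0.1 rad/s and value of joint lump_flag below 0.3 rad and distance of each of egg_stand, lump_stand from where it was at the start of the episode below 0.04 m and angle between each of egg_stand, lump_stand's own z axis and vertical below 0.1 rad and x of egg in the frame of egg_stand between 0.02 and 0.072 m and y of egg in the frame of egg_stand between -0.05 and 0.05 m and z of egg in the frame of egg_stand below 0.03 m and x of lump in the frame of lump_stand between 0.02 and 0.072 m and y of lump in the frame of lump_stand between -0.05 and 0.05 m and z of lump in the frame of lump_stand below 0.03 m and linear speed of egg_stand below 0.01 m/s); the robot touches nothing.
It fails at once if a stone is touched by the robot (contact force between any of the fingers, the arm and egg above 0.3 N or contact force between any of the fingers, the arm and lump above 0.3 N).
It fails at once if the rough lump's marker is turned up from its red side by more than 0.4 rad (value of joint lump_flag above 0.4 rad).
It fails at once if a stand is shoved more than 40 mm, lifted more than 12 mm or tipped more than 0.15 rad (distance of any of egg_stand, lump_stand from where it was at the start of the episode above 0.04 m or height (world z) of any of egg_stand, lump_stand above 0.012 m or angle between any of egg_stand, lump_stand's own z axis and vertical above 0.15 rad).
It fails at once if the marker plate or its tail is pinched (touched while the grasp point lies inside the plate, between the fingers) (contact force between the fingers and egg_stand above 0.5 N and z of the grasp point in the frame of egg_edge between -0.004 and 0.004 m and x of the grasp point in the frame of egg_edge between -0.03 and 0.03 m and y of the grasp point in the frame of egg_edge between -0.118 and 0 m).
It fails at once if the robot presses on the egg's stand or marker with more than 30 N (contact force between any of the fingers, the arm and egg_stand above 30 N).
It also fails if it takes over 51 s, if anything falls off the work surface, if the arm or the gripper's body presses on something with over 40 N, if the wrist force passes 120 N, or if a joint passes its speed limit or range.

## Working session

There is one attempt and no reset: what is moved stays moved. The work goes in short steps, Python scripts to look and compute and a shell command to move; the robot and the scene stay as the last step left them, time stands still between calls to the robot, and variables do not carry over. Pictures are saved under pics/ and viewed, about 8 in all and at most 12, crops included, and the job is handed in when it is done.

```bash
mkdir -p pics; ls; python3 - <<'E'
from cell import robot, viewer
import cv2, numpy as np
for n in ("scene","top"):
    im=viewer.read_camera(n); cv2.imwrite(f"pics/{n}0.png",im)
    m=viewer.camera_model(n); print(n,{k:(np.round(v,4).tolist() if k=="pose" else v) for k,v in m.items()})
s=robot.observe(); print(s, robot.tcp_to_tips)
E
```

```text
pics
scene {'fx': 381.372554521022, 'fy': 381.372554521022, 'cx': 280.3043890644547, 'cy': 214.19346374372338, 'pose': [[-0.6541, 0.493, -0.5737, -0.0386], [-0.7562, -0.4418, 0.4826, 0.5233], [-0.0156, 0.7495, 0.6618, 0.8115], [0.0, 0.0, 0.0, 1.0]]}
top {'fx': 426.1766577775715, 'fy': 426.1766577775715, 'cx': 282.6147996590546, 'cy': 207.62471163778565, 'pose': [[0.0801, 0.9767, -0.1993, 0.3934], [-0.9968, 0.0777, -0.0202, -0.0226], [-0.0043, 0.2002, 0.9797, 0.9997], [0.0, 0.0, 0.0, 1.0]]}
{'time': 0.1, 'qpos': array([-1.27996971e+00,  3.42636296e-01,  1.52487350e+00, -5.63301746e-05,
        1.27538672e+00, -1.45990128e-01]), 'qvel': array([ 2.64633163e-03, -1.96657221e-03, -2.22978259e-03,  4.17082015e-05,
       -1.71482952e-03,  1.94236072e-03]), 'joint_efforts': array([ 1.47219900e-03, -4.32004631e+01, -2.44694942e+01,  7.18763075e-02,
        5.25838626e-02, -4.79435892e-05]), 'tool_pos': array([ 0.22209162, -0.47559078,  0.40413975]), 'tool_rot': array([-3.14029482e+00, -1.36380230e-04,  4.36833095e-01]), 'contact_force': array([-0.4764171 , -0.00621076, -0.3114134 ]), 'torque': array([-0.00474835, -0.02901222, -0.06830689]), 'opening': 0.09155166678892962} 0.178
```

View pics/scene0.png

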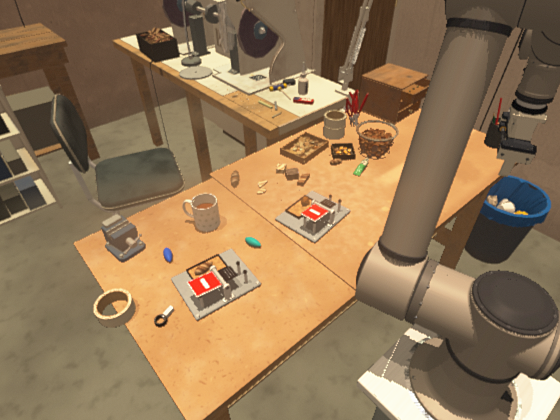

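View pics/top0.png

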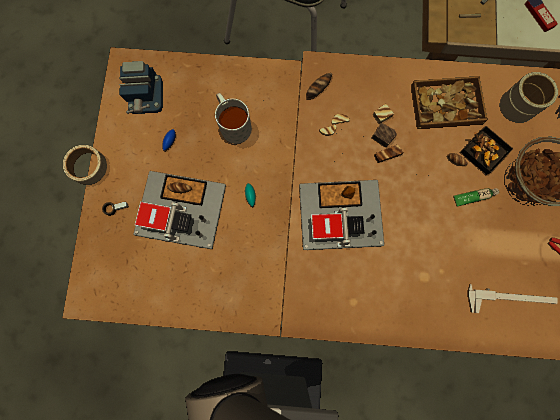

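The top view shows two stands. The left one, at about (180,210), has an elongated banded stone at (180,187). The right one, at about (342,214), has a roundish golden lump at (348,193). Egg look-alikes: blue (169,140), turquoise (250,195), a brown banded stone on the table (319,86), and slabs near (389,153). I pick the left stand and will check it in one crop.

```bash
python3 - <<'E'
import cv2
a=cv2.imread("pics/top0.png")
cv2.imwrite("pics/crop1.png",cv2.resize(a[160:260,125:235],None,fx=6,fy=6,interpolation=cv2.INTER_CUBIC))
E
```

```text
(no output)
```

View pics/crop1.png

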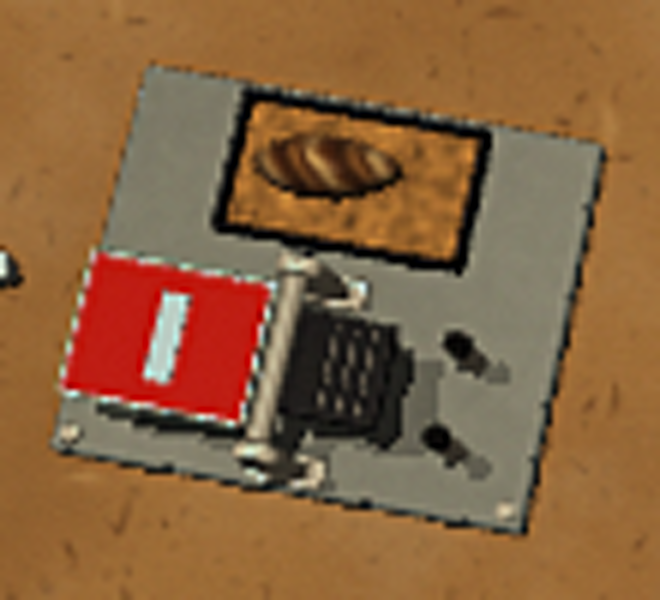

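The crop shows the banded egg at (330,165), the red plate with its bar at (165,335) and the ribbed tail at (345,375). It's the right stand. Base corners are at (150,68), (605,148), (523,533) and (53,450).

```bash
cat > h.py <<'E'
import numpy as np, cv2
from cell import robot, viewer
from scipy.optimize import least_squares
def proj(name,P):
    m=viewer.camera_model(name); T=np.linalg.inv(m["pose"]); c=(np.atleast_2d(P)@T[:3,:3].T)+T[:3,3]
    return np.c_[m["fx"]*c[:,0]/-c[:,2]+m["cx"], m["fy"]*c[:,1]/c[:,2]+m["cy"]]
def Rz(a): c,s=np.cos(a),np.sin(a); return np.array([[c,-s,0],[s,c,0],[0,0,1]])
base=np.array([[.08,.095,.01],[.08,-.095,.01],[-.08,-.095,.01],[-.08,.095,.01]])
def plate(f,r0=.006,r1=.076,w=.028,off=.002):
    e=np.array([0,np.cos(f),np.sin(f)]); n=np.array([0,-np.sin(f),np.cos(f)]); H=np.array([-.035,0,.058])
    return np.array([H+e*r+n*off+np.array([x,0,0]) for x,r in((w,r1),(w,r0),(-w,r0),(-w,r1))])
def world(p,P): return P@Rz(p[2]).T+[p[0],p[1],0]
E
python3 - <<'E'
from h import *
px=np.array([[150,68],[605,148],[523,533],[53,450]]); pl=np.array([[95,253],[272,287],[240,425],[62,390]])
f=lambda c:(c+.5)/6-.5+np.array([125,160])
r=lambda p:np.r_[(proj("top",world(p,base))-f(px)).ravel(),(proj("top",world(p,plate(p[3])))-f(pl)).ravel()]
s=least_squares(r,[.45,.3,0,.1]); p=s.x; print(p,np.round(s.fun,1))
s2=least_squares(lambda p:r(np.r_[p,.1])[:8],[.45,.3,0]); print(s2.x,np.round(s2.fun,1))
H=world(p,np.array([[-.035,0,.058],[-.035,-.028,.058],[.046,0,.013]])); print(H)
np.save("p.npy",p)
# overlay on the scene image
a=cv2.imread("pics/scene0.png")
for q in (base,plate(p[3])): cv2.polylines(a,[np.round(proj("scene",world(p,q))).astype(int)],True,(255,0,255),1)
cv2.imwrite("pics/ov.png",cv2.resize(a[240:330,150:280],None,fx=6,fy=6,interpolation=cv2.INTER_CUBIC))
E
```

```text
[ 0.5725108   0.2410917  -0.10076992  0.0166549 ] [-0.7 -1.   0.4 -0.7 -0.2  0.7 -1.  -0.   0.3 -0.4  1.1 -0.5  0.6  0.7
 -0.4  0.9]
[ 0.57209735  0.24010143 -0.09751013] [-0.5 -0.7  0.7 -0.6  0.4  0.8 -0.6  0.4]
[[0.53768835 0.24461268 0.058     ]
 [0.53487157 0.21675473 0.058     ]
 [0.61827744 0.23646413 0.013     ]]
```

View pics/ov.png

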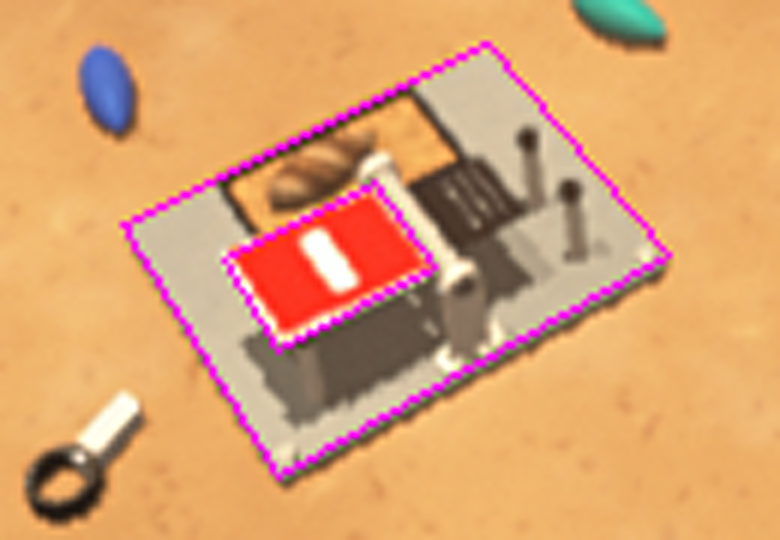

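The scene-camera overlay agrees with the fit: stand origin (0.572, 0.241), yaw −0.10, flag about 0.02 rad. I'll close the fingers and move over the tail, turning so the jaw axis lies along the hinge (yaw target 1.47).

```bash

python3 -m creep '[[[16,34,0,0,0,2.9],[16,34,0,0,0,2.9],[16,34,0,0,0,2.9],[16,34,0,0,0,2.9],[16,34,0,0,0,2.9]]]' 1 10 | tail -3
python3 -m creep '[[[16,34,0,0,0,2.9],[16,34,0,0,0,2.9],[16,34,0,0,0,2.9],[16,34,0,0,0,2.9],[16,34,0,0,0,2.9]]]' | tail -3
python3 -m creep '[[[16,34,0,0,0,2.9],[16,34,0,0,0,2.9],[16,34,0,0,0,2.9],[16,34,0,0,0,2.9],[16,34,0,0,0,2.9]]]' | tail -3
python3 -m creep '[[[16,34,0,0,0,2.9],[16,34,0,0,0,2.9],[16,34,0,0,0,2.9],[16,34,0,0,0,2.9],[0,0,0,0,0,0]]]' | tail -3
cat >> h.py <<'E'
def where():
    s=robot.observe(); p=np.load("p.npy"); R=Rz(p[2]); H=world(p,np.array([[-.035,0,.058]]))[0]
    from scipy.spatial.transform import Rotation as Ro
    T=Ro.from_euler("xyz",s["tool_rot"]).as_matrix(); tip=s["tool_pos"]+T[:,2]*.178
    print("t",round(s["time"],2),"tip rel hinge, stand axes mm",np.round((tip-H)@R*1e3,1),"rot",np.round(s["tool_rot"],3),"yaw err deg",round(np.degrees(p[2]+np.pi/2-s["tool_rot"][2]),2),"F",np.round(s["contact_force"],1),"open",round(s["opening"],4))
    return s,R,H,tip
def to(rel):  # world shift (mm) to put the tip at rel (mm) from the hinge in stand axes
    s,R,H,tip=where(); print("shift to",rel,np.round((H+R@np.array(rel)/1e3-tip)*1e3,1))
E
python3 -c "
from h import *
to([0,-28,40])"
```

```text
tool_rot: [-3.138, 0.001, 0.689]
contact_force: [1.5, 0.1, -0.2]
opening: 0.0629
tool_rot: [-3.136, 0.001, 0.952]
contact_force: [0.8, -0.2, -0.2]
opening: 0.0298
tool_rot: [-3.135, 0.001, 1.218]
contact_force: [1.1, -1.5, -1.0]
opening: 0.001
tool_rot: [-3.133, 0.0, 1.44]
contact_force: [-1.4, -0.4, -0.5]
opening: 0.0005
t 1.77 tip rel hinge, stand axes mm [ -6.  -41.3 161.3] rot [-3.133  0.     1.44 ] yaw err deg 1.73 F [-1.4 -0.4 -0.5] open 0.0005
shift to [0, -28, 40] [   7.3   12.7 -121.3]
```

```bash

python3 -m creep '[[[3,4,-30,0,0,0.9],[2,4,-30,0,0,0.8],[2,4,-30,0,0,0],[0,0,-30,0,0,0],[0,0,0,0,0,0]]]' | tail -2
python3 -c "
from h import *
to([0,-28,10])
cv2.imwrite('pics/scene1.png',cv2.resize(viewer.read_camera('scene')[190:330,130:330],None,fx=4,fy=4,interpolation=cv2.INTER_CUBIC))"
```

```text
contact_force: [-0.5, -1.0, -1.1]
opening: 0.0005
t 2.18 tip rel hinge, stand axes mm [ -0.6 -24.9  36.6] rot [-3.135 -0.     1.477] yaw err deg -0.4 F [-0.5 -1.  -1.1] open 0.0005
shift to [0, -28, 10] [  0.3  -3.2 -26.6]
```

View pics/scene1.png

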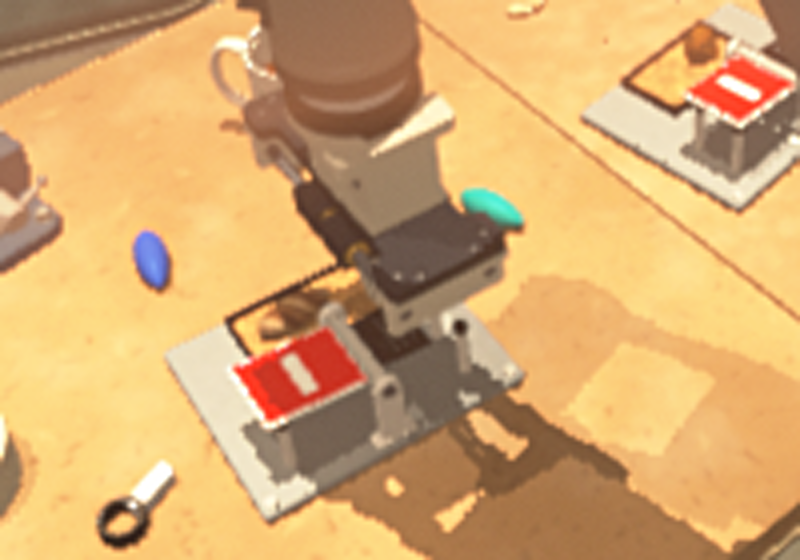

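The closed fingertips hang over the black tail at about (405,330), between the cheeks at (340,320) and (385,395), clear of the pillar at (460,340). I'll press gently.

```bash

python3 -m creep '[[[0,-3,-7,0,0,0],[0,0,-7,0,0,0],[0,0,-7,0,0,0],[0,0,-5,0,0,0],[0,0,-4,0,0,0]]]' | grep force
python3 -m creep '[[[0,0,-4,0,0,0],[0,0,-4,0,0,0],[0,0,-4,0,0,0],[0,0,-4,0,0,0],[0,0,-4,0,0,0]]]' | grep force
python3 -c "
from h import *
to([0,-28,-31])"
```

```text
contact_force: [-0.3, -0.5, -0.7]
contact_force: [-1.1, 0.7, 2.4]
t 3.07 tip rel hinge, stand axes mm [  6.4 -26.9  -5.6] rot [ 3.13  -0.007  1.475] yaw err deg -0.28 F [-1.1  0.7  2.4] open 0.0005
shift to [0, -28, -31] [ -6.5  -0.4 -25.4]
```

```bash

python3 -m creep '[[[-2,0,-4,0,0.25,0],[-2,0,-4,0,0.25,0],[-2,0,-4,0,0.2,0],[-1,0,-3,0,0.1,0],[-1,0,-3,0,0.1,0]]]' | grep force
python3 -c "
from h import *
to([0,-28,-31])"
```

```text
contact_force: [0.6, -0.5, 1.2]
t 3.48 tip rel hinge, stand axes mm [ -4.4 -28.2 -25.2] rot [-3.138 -0.005  1.475] yaw err deg -0.29 F [ 0.6 -0.5  1.2] open 0.0007
shift to [0, -28, -31] [ 4.4 -0.3 -5.8]
```

```bash

python3 -m creep '[[[1,0,-3,0,0,0],[1,0,-2,0,0,0],[1,0,-1,0,0,0],[0,0,0,0,0,0]]]' | grep force
python3 -c "
from h import *
to([0,-28,120])
cv2.imwrite('pics/scene2.png',cv2.resize(viewer.read_camera('scene')[220:330,130:280],None,fx=5,fy=5,interpolation=cv2.INTER_CUBIC))"
```

```text
contact_force: [-0.6, -0.6, 1.1]
t 3.82 tip rel hinge, stand axes mm [ -2.7 -28.3 -33.2] rot [-3.134 -0.004  1.475] yaw err deg -0.29 F [-0.6 -0.6  1.1] open 0.0007
shift to [0, -28, 120] [  2.7  -0.  153.2]
```

View pics/scene2.png

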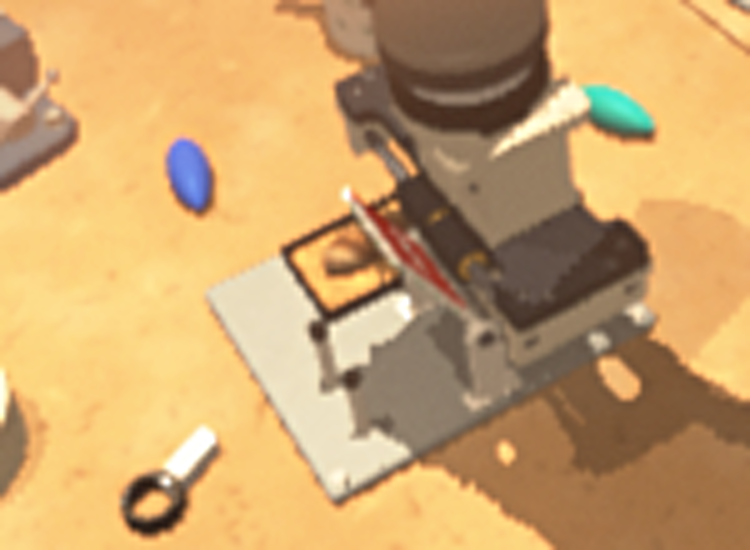

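The plate stands up at about 65°: its edge is near (350,195) and its red face points at the gripper. The egg is in its dish and the stand hasn't moved. Next I'll lift, cross over the plate and check.

```bash

python3 -m creep '[[[0.5,0,8,0,0,0],[0.5,0,20,0,0,0],[0.5,0,32,0,0,0],[0.5,0,34,0,0,0],[0,0,34,0,0,0]]]' | grep force
python3 -m creep '[[[0,0,28,0,0,0],[0,0,0,0,0,0],[3,24,0,0,0,0],[3,27,0,0,0,0],[3,27,0,0,0,0]]]' | grep force
python3 -m creep '[[[2,22,0,0,0,0],[0.5,5,0,0,0,0],[0,0,0,0,0,0]]]' | grep force
python3 -c "
from h import *
to([0,78,36])
cv2.imwrite('pics/scene3.png',cv2.resize(viewer.read_camera('scene')[200:330,110:280],None,fx=4,fy=4,interpolation=cv2.INTER_CUBIC))"
```

```text
contact_force: [0.4, -0.5, 1.3]
contact_force: [0.5, 0.2, -0.1]
contact_force: [0.5, -0.3, -0.1]
t 4.95 tip rel hinge, stand axes mm [ -1.8  80.6 137.5] rot [-3.139 -0.008  1.472] yaw err deg -0.13 F [ 0.5 -0.3 -0.1] open 0.0006
shift to [0, 78, 36] [   1.5   -2.7 -101.5]
```

View pics/scene3.png

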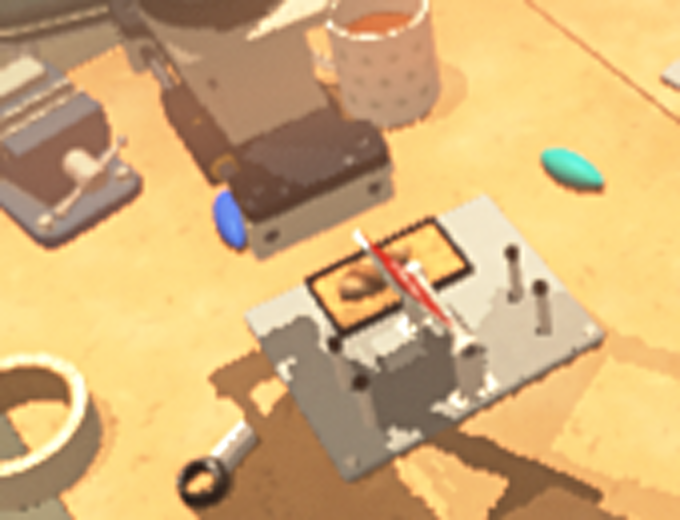

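The marker stays up at about 60–65°, with its edge at (360,235) on the +y side. The gripper is beyond it, clear of the mug. I'll go down beside it.

```bash

python3 -m creep '[[[0.5,-1,-25,0,0,0],[0.5,-1,-28,0,0,0],[0.5,-1,-28,0,0,0],[0,0,-15,0,0,0],[0,0,0,0,0,0]]]' | grep force
python3 -c "
from h import *
to([0,45,36])"
```

```text
contact_force: [-0.4, -0.5, -0.0]
t 5.42 tip rel hinge, stand axes mm [ 0.9 71.2 40.4] rot [ 3.141 -0.007  1.469] yaw err deg 0.06 F [-0.4 -0.5 -0. ] open 0.0004
shift to [0, 45, 36] [ -3.5 -26.   -4.4]
```

```bash

python3 -m creep '[[[-1,-7,-1,0,0,0],[-1,-7,-1,0,0,0],[-1,-7,-1,0,0,0],[-0.5,-5,0,0,0,0],[-0.5,-5,0,0,0,0]]]' | grep force
python3 -m creep '[[[-0.5,-5,0,0,0,0],[-0.5,-5,0,0,0,0],[-0.5,-5,0,0,0,0],[-0.5,-5,0,0,0,0],[-0.5,-5,0,0,0,0]]]' | grep force
python3 -c "
from h import *
to([0,-5,36])"
```

```text
contact_force: [0.4, 0.2, 1.2]
contact_force: [-0.4, 1.4, 0.3]
t 6.25 tip rel hinge, stand axes mm [ 2.8  7.5 43.7] rot [ 3.133 -0.011  1.466] yaw err deg 0.21 F [-0.4  1.4  0.3] open 0.0005
shift to [0, -5, 36] [ -4.1 -12.1  -7.7]
```

```bash

python3 -m creep '[[[-1.5,-4,-3,0,0.2,0],[-1.5,-4,-3,0,0.2,0],[-1.5,-4,-3,0,0.1,0],[-1,-5,-3,0,0,0],[-1,-5,-3,0,0,0]]]' | grep force
python3 -c "
from h import *
to([0,-30,20])"
```

```text
contact_force: [-0.3, 0.5, 0.4]
t 6.67 tip rel hinge, stand axes mm [ -2.7 -17.1  28. ] rot [ 3.14  -0.011  1.467] yaw err deg 0.19 F [-0.3  0.5  0.4] open 0.0004
shift to [0, -30, 20] [  1.4 -13.1  -8. ]
```

```bash

python3 -m creep '[[[0,-5,-3,0,0,0],[0,-4,-4,0,0,0],[0,-3,-4,0,0,0],[0,-2,-4,0,0,0],[0,-2,-4,0,0,0]]]' | grep force
python3 -c "
from h import *
to([0,-36,3])
cv2.imwrite('pics/scene4.png',cv2.resize(viewer.read_camera('scene')[220:330,130:280],None,fx=5,fy=5,interpolation=cv2.INTER_CUBIC))"
```

```text
contact_force: [-0.0, 0.5, 1.0]
t 7.08 tip rel hinge, stand axes mm [ -1.7 -35.6   6.5] rot [-3.141 -0.01   1.466] yaw err deg 0.22 F [-0.   0.5  1. ] open 0.0004
shift to [0, -36, 3] [ 1.6 -0.5 -3.5]
```

View pics/scene4.png

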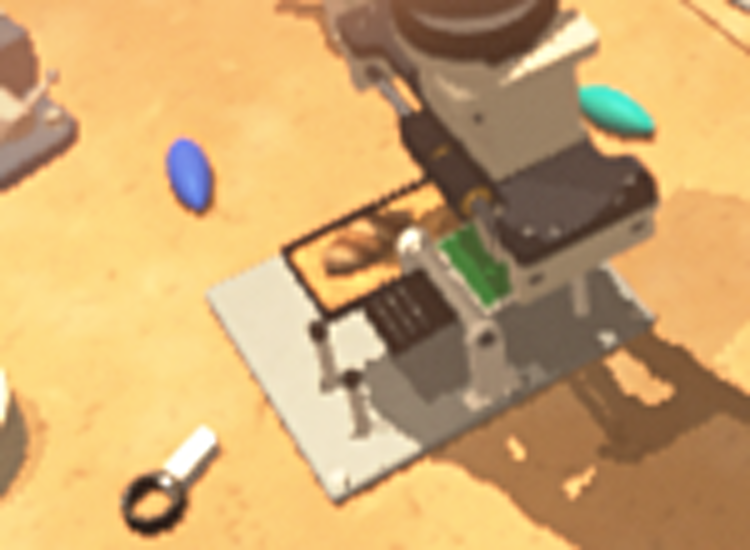

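The green face is nearly level beyond the hinge (475,265), with the tail now on the +y side. I'll press the last few millimetres further out, watching the force.

```bash

python3 -m creep '[[[-0.5,-5,0,0,0,0],[-0.5,-5,0,0,0,0],[0,-3,-1,0,0,0],[0,0,-2,0,0,0],[0,0,-2,0,0,0]]]' | grep force
python3 -c "
from h import *
to([0,-50,2])"
```

```text
contact_force: [-7.0, 0.9, 22.1]
t 7.55 tip rel hinge, stand axes mm [ -1.5 -50.6   1.3] rot [-3.14  -0.01   1.466] yaw err deg 0.23 F [-7.   0.9 22.1] open 0.0007
shift to [0, -50, 2] [1.6 0.4 0.7]
```

Force rose to 22 N at z = +1.3 mm (the top of a level plate is +2), so the plate is on its stop. I'll lift away.

```bash

python3 -m creep '[[[0,0,4,0,0,0],[0,0,8,0,0,0],[0,0,25,0,0,0],[0,0,38,0,0,0],[0,0,38,0,0,0]]]' | grep force
python3 -m creep '[[[0,0,20,0,0,0],[-8,-35,0,0,0,0],[-8,-35,0,0,0,0],[-8,-35,0,0,0,0],[-8,-35,0,0,0,0]]]' | grep force
python3 -m creep '[[[-8,-35,0,0,0,0],[-8,-35,0,0,0,0],[-8,-30,0,0,0,0],[0,0,0,0,0,0],[0,0,0,0,0,0]]]' | grep force
python3 -c "
from h import *
where()
a=viewer.read_camera('top')[150:270,120:250]; b=viewer.read_camera('scene')
p=np.load('p.npy')
for q in (base,plate(np.pi,off=-.002)): cv2.polylines(b,[np.round(proj('scene',world(p,q))).astype(int)],True,(255,0,255),1)
b=b[215:335,150:280]
cv2.imwrite('pics/fin.png',cv2.resize(np.hstack([a,b]),None,fx=3,fy=3,interpolation=cv2.INTER_CUBIC))"
```

```text
contact_force: [0.9, 1.0, 0.9]
contact_force: [0.7, -0.9, 0.7]
contact_force: [-0.5, -0.2, 0.6]
t 8.8 tip rel hinge, stand axes mm [ -36.5 -303.8  147.7] rot [ 3.132 -0.009  1.472] yaw err deg -0.09 F [-0.5 -0.2  0.6] open 0.0006
```

View pics/fin.png

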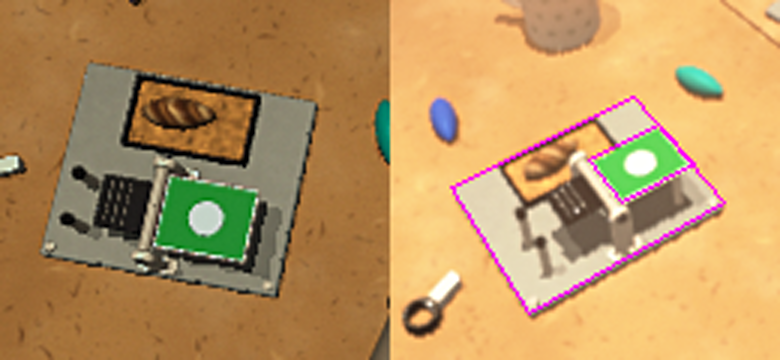

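Green face up; the plate matches the predicted outline at π, the base outline is unchanged and the egg is in its dish. The arm is clear, so I'm handing in.

```bash
python3 -c "
from cell import robot
print(robot.hand_in(), robot.observe()['time'])"
```

```text
the job is handed in; nothing more can be done
the job is handed in; nothing more can be done
```

The egg's marker now lies green face up. I pressed its tail down with the closed fingertips, which raised the plate to about 65°. I then swept the plate over from behind and pressed it onto its stop, without pinching it at any point. The job was handed in at about 9 s of the 51 s allowed.

**Last checks:**
- **Marker:** in the final pictures the green plate matches the outline predicted for π.
- **Stand and egg:** the base outline is where it was at the start, and the egg is in its dish.
- **Robot:** the arm had been lifted well clear, and the measured force was about zero.

**Not fully checked:**
- **Press force:** pressing onto the stop read 22 N at the end of that move, higher than I intended. It is under the 30 N limit, but I only read the force at the end of each call, so a brief higher peak is not ruled out.
- **Lump's stand:** I never went near its marker with the fingertips, and it was still red in a mid-run picture. I did not look at it again at the end.

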